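# Stack the prep pots by lid colour for the fridge

## Robot

A 6-joint arm with a two-finger parallel gripper is mounted at the origin on a cart in front of the work surface, level with it; the furniture and walls round the work are solid. World frame = base frame: x ahead of the robot, y to its left, z up, the work surface at z = 0. Lengths are in mm, angles in rad, forces in N, time in s.
With the tool pointing down it reaches from about 325 to 900 mm from the base axis. Payload 6.1 kg.
Tool frame: the origin (TCP) lies where the fingers leave the gripper's body, on its centre line; the fingertips stand robot.tip_extent ahead of it and the grasp point (between the pads) lies 54 mm ahead of it (robot.tip_extent is the distance from the TCP to the fingertips, in mm); z points along the fingers, y is the line along which they close (so a half turn about z gives the same grasp; the last joint's range is limited). The gripper opens to 85 mm and grips with 20 to 120 N. Pads are 22 mm wide; open, the fingers measure 114 mm over their backs; the gripper's body (76 mm by 85 mm) begins 54 mm behind the grasp point. The pads swing forward as they close: fully open they stand 13 mm farther back than shut.
Start: joints at [1.055, 0.22, 1.526, -0, 1.395, -0.126], TCP at [237.5, 578.109, 303.9] pointing down, gripper open.
Joint ranges: [-2.98, 2.98], [-0.91, 2.08], [0.09, 2.57], [-1.24, 4.39], [0.2, 2.65], [-2.68, 2.68]. Speed limits (rad/s): [2.57, 2.57, 3.01, 3.14, 3.14, 3.14].

## Interface

Orientations are given as a unit quaternion [w, x, y, z].
In Python, from bench import robot gives the robot as it stands.
- The arm moves only by the tool arm_command, never from a script. Its argument "increments" is a list of rows, each a list of 6 numbers: the shift along the tool's x, y, z scaled (see below), then the turn, a rotation vector about the tool's x, y, z scaled (see below). A call has 1 to 12 rows; each row is the pose to reach, as a shift and turn from the pose commanded when the call began, along the tool's axes at that moment, turning the shorter way round; what a row does not reach only later rows make up. The controller multiplies each number of a shift by 0.1 m and each number of a turn by 180 degrees. A row lasts 1/12 s, in which the tool goes at most 41.7 mm and 7.16 degrees, less where a joint would pass 70% of its speed; a pose out of reach is approached as far as the arm can. A call with a number of a shift or a turn outside -1 to 1 is refused whole. A call with a gripper value outside its range is refused whole. "hand" is the finger opening in mm, from 0 to 85.4, set as the call begins (left out, the last holds). The fingers move at their own pace and stop on an object; "newtons" is the grip in N (left out, the last holds). Time passes only in rows, so rows that repeat a pose let the fingers close. It gives the time, the measured TCP pose, the force, the opening and the grip force at its end, in the units of the state.
- robot.get_state(): the state, without advancing time (a new reading comes with each control period).
- robot.capture(name): name is "scene" or "top" or "wrist"; returns a dict with "image" (480x640x3 uint8, red, green, blue), "K" (3x3 intrinsics, pixels), "k1" (the pictures are not rectified: a ray, as slopes to the right and down, at radius r is drawn at 1 + k1 r^2 times it, then the intrinsics apply), "R" (3x3) and "t" (3): a world point X has camera coordinates R X + t. Camera axes: x right, y down, z forward; pixel columns grow to the right and rows downward; lengths in mm; the calibration is good to about 2 mm. A picture is of the moment at which its call begins. There is no depth.
- robot.close_job(): hands the job in; it is judged then, once.
The state is a dict: "time": time; "joint_positions": joint angles; "dq": joint speeds; "joint_torque": joint torques, N m; "ee_pos": TCP position; "tool_rot": TCP orientation; "force": force on the tool from outside, world axes, zero at the start; "moment": the same for the moment, N m; "width": finger opening in mm; "grasp_force": force on a finger pad.
Only numpy, scipy, OpenCV 4.12 (cv2) and the standard library are available. Lean on these libraries where they do the work, as an engineer would, in place of code of your own. Each camera call takes 0.05 s, during which the arm holds its last target. There are 200 camera calls.

## Task

Clear the pass for the night by stacking the five sealed prep pots on their two bases, raw below ready-to-eat: on the round black base the red-lidded pot at the bottom, the yellow on it and the green on top; on the square steel base the blue-lidded pot with the white one on it. Seat each pot's foot fully in the rim below it; set the pots down rather than dropping them, do not tip them over, and leave the sauce dish, bell and salt shaker where they are.

Things in the scene. Friction and masses are not known exactly. Their poses are not given: they have to be found in the camera images.
- red_pot: loose round sealed pot, grey, red lid, 0.08 to 0.17 kg, 41 mm tall; wall 56 mm across, lid 60 mm across (27 to 41 mm up: grip here). Lid top sunk: flat 37 mm up, 54 mm across, inside a 4 mm high rim. Its foot (44 mm across, 7 mm high) fits into another pot's sunk lid with 5 mm play, so stacked pots stand 37 mm apart. Upright at the start. Origin: centre of the underside, z up.
- yellow_pot: loose round sealed pot, grey, yellow lid, 0.08 to 0.17 kg, 41 mm tall; wall 56 mm across, lid 60 mm across (27 to 41 mm up: grip here). Lid top sunk: flat 37 mm up, 54 mm across, inside a 4 mm high rim. Its foot (44 mm across, 7 mm high) fits into another pot's sunk lid with 5 mm play, so stacked pots stand 37 mm apart. Upright at the start. Origin: centre of the underside, z up.
- green_pot: loose round sealed pot, grey, green lid, 0.08 to 0.17 kg, 41 mm tall; wall 56 mm across, lid 60 mm across (27 to 41 mm up: grip here). Lid top sunk: flat 37 mm up, 54 mm across, inside a 4 mm high rim. Its foot (44 mm across, 7 mm high) fits into another pot's sunk lid with 5 mm play, so stacked pots stand 37 mm apart. Upright at the start. Origin: centre of the underside, z up.
- blue_pot: loose round sealed pot, grey, blue lid, 0.08 to 0.17 kg, 41 mm tall; wall 56 mm across, lid 60 mm across (27 to 41 mm up: grip here). Lid top sunk: flat 37 mm up, 54 mm across, inside a 4 mm high rim. Its foot (44 mm across, 7 mm high) fits into another pot's sunk lid with 5 mm play, so stacked pots stand 37 mm apart. Upright at the start. Origin: centre of the underside, z up.
- white_pot: loose round sealed pot, grey, white lid, 0.08 to 0.17 kg, 41 mm tall; wall 56 mm across, lid 60 mm across (27 to 41 mm up: grip here). Lid top sunk: flat 37 mm up, 54 mm across, inside a 4 mm high rim. Its foot (44 mm across, 7 mm high) fits into another pot's sunk lid with 5 mm play, so stacked pots stand 37 mm apart. Upright at the start. Origin: centre of the underside, z up.
- black_base: round black stacking base, 90 mm across. Fixed to the worktop. In its middle a round rim, 54 mm inside and 60 mm outside, top 10 mm above the worktop, takes the foot of a pot (44 mm); a seated pot stands on the floor inside it, 6 mm above the worktop. Origin: centre of the underside; z up.
- steel_base: square bare-steel stacking base, 92 x 92 mm. Fixed to the worktop. In its middle a round rim, 54 mm inside and 60 mm outside, top 10 mm above the worktop, takes the foot of a pot (44 mm); a seated pot stands on the floor inside it, 6 mm above the worktop. Origin: centre of the underside; z up.
- sauce_dish: bystander: small white dish of red-brown sauce, 71 mm across, 44 mm tall, loose; origin at the centre of the underside
- bell: bystander: domed service bell with a black foot, 92 mm across, 62 mm tall, loose; origin at the centre of the underside
- salt: bystander: salt shaker, 44 mm across, 90 mm tall, loose; origin at the centre of the underside

How it is judged (in metres and radians):
At the end, for the whole second after the job is handed in: Black base: red, yellow, green from the bottom; steel base: blue, white. Each foot seated in the rim below: centres within 8 mm, height within 2.5 mm, lean under 0.08 rad. All pots released and at rest (horizontal distance between red_pot and black_base below 0.008 m and z of red_pot in the frame of black_base between 0.0035 and 0.0085 m and horizontal distance between yellow_pot and red_pot below 0.008 m and z of yellow_pot in the frame of red_pot between 0.0345 and 0.0395 m and horizontal distance between green_pot and yellow_pot below 0.008 m and z of green_pot in the frame of yellow_pot between 0.0345 and 0.0395 m and horizontal distance between blue_pot and steel_base below 0.008 m and z of blue_pot in the frame of steel_base between 0.0035 and 0.0085 m and horizontal distance between white_pot and blue_pot below 0.008 m and z of white_pot in the frame of blue_pot between 0.0345 and 0.0395 m and angle between each of red_pot, yellow_pot, green_pot, blue_pot, white_pot's own z axis and vertical below 0.08 rad and linear speed of each of red_pot, yellow_pot, green_pot, blue_pot, white_pot below 0.02 m/s); the robot touches nothing.
It fails at once if the sauce dish is pushed more than 20 mm (distance of sauce_dish from where it was at the start of the episode above 0.02 m).
It fails at once if the service bell is pushed more than 20 mm (distance of bell from where it was at the start of the episode above 0.02 m).
It fails at once if the salt shaker is pushed more than 20 mm (distance of salt from where it was at the start of the episode above 0.02 m).
It fails at once if a pot is tipped over (leans more than 45 degrees) (angle between any of red_pot, yellow_pot, green_pot, blue_pot, white_pot's own z axis and vertical above 0.785 rad).
It fails at once if a pot is dropped or thrown (faster than 0.8 m/s with no finger on it, a fall of some 33 mm) ((linear speed of red_pot above 0.8 m/s and contact force between red_pot and the fingers below 0.05 N) or (linear speed of yellow_pot above 0.8 m/s and contact force between yellow_pot and the fingers below 0.05 N) or (linear speed of green_pot above 0.8 m/s and contact force between green_pot and the fingers below 0.05 N) or (linear speed of blue_pot above 0.8 m/s and contact force between blue_pot and the fingers below 0.05 N) or (linear speed of white_pot above 0.8 m/s and contact force between white_pot and the fingers below 0.05 N)).
It also fails if it takes over 115 s, if anything falls off the work surface, if the arm or the gripper's body presses on something with over 40 N, if the wrist force passes 120 N, or if a joint passes its speed limit or range.

## Working session

There is one attempt and no reset: what is moved stays moved. The work goes in short steps, Python scripts to look and compute and a tool call to move; the robot and the scene stay as the last step left them, time stands still between calls to the robot, and variables do not carry over. Pictures are saved under pics/ and viewed, at most 14 in all, crops included, and the job is handed in when it is done.

Besides the shell and the picture viewer there is one more tool, called after ">>>" as name([rows], argument=value, ...), one row to a line, values as JSON. arm_command: Moves the arm, as the interface text tells. Shifts and turns lie within -1 to 1; 1 stands for 0.1 m of shift or 180 degrees of turn. Its arguments: {"type":"object","properties":{"increments":{"type":"array"},"hand":{"type":"number"},"newtons":{"type":"number"}},"required":["increments"]}

```bash
ls; mkdir -p pics; python3 - <<'E'
from bench import robot
import cv2,numpy as np,pickle
s=robot.get_state(); print(s, robot.tip_extent)
for n in("top","scene"):
    c=robot.capture(n); pickle.dump(c,open(n+'.pkl','wb')); cv2.imwrite(f'pics/{n}0.png',c['image'][:,:,::-1]); print(n,c['K'],c['k1'],c['R'],c['t'])
E
```

```text
pics
{'time': 0.0, 'joint_positions': array([ 1.05492395e+00,  2.21217083e-01,  1.52762934e+00,  8.12794457e-06,
        1.39468802e+00, -1.26100038e-01]), 'dq': array([ 1.18794241e-04, -5.31469045e-05, -7.27113231e-04,  2.64830596e-04,
       -6.65708626e-05,  1.25617748e-03]), 'joint_torque': array([-3.01520522e-04, -4.96900928e+01, -3.89392948e+01, -1.28460470e-04,
        1.09399902e-02,  1.19167763e-05]), 'ee_pos': array([237.25483701, 577.71084759, 302.79505283]), 'tool_rot': array([-3.10116880e-04,  1.93655471e-01,  9.81069119e-01, -9.20046936e-04]), 'force': array([-0.2893668 ,  0.63880264, -0.30237266]), 'moment': array([-0.00785244, -0.01209411, -0.01977532]), 'grasp_force': 0.0, 'width': 85.6132674745707} 72.6
top [[542.65699378   0.         318.68814431]
 [  0.         542.65699378 240.94829164]
 [  0.           0.           1.        ]] -0.17096422844242323 [[ 0.00682955 -0.9998036  -0.01860401]
 [-0.98525095 -0.00354677 -0.17107889]
 [ 0.17097931  0.01949801 -0.98508167]] [ 193.87705327  603.60478533 1125.50510865]
scene [[482.81268939   0.         328.66306359]
 [  0.         482.81268939 235.74017459]
 [  0.           0.           1.        ]] -0.011539764467099218 [[ 0.79149584 -0.61098121 -0.01537217]
 [-0.47840055 -0.6036994  -0.63771462]
 [ 0.38035148  0.51210252 -0.77011931]] [-362.73938269  442.59959286  889.07909769]
```

View pics/top0.png

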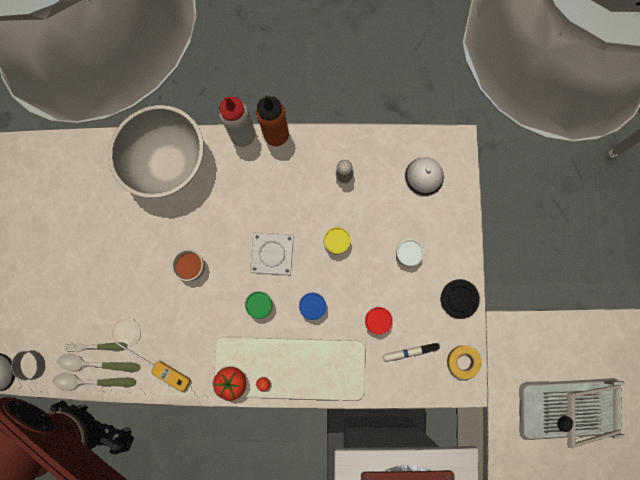

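View pics/scene0.png

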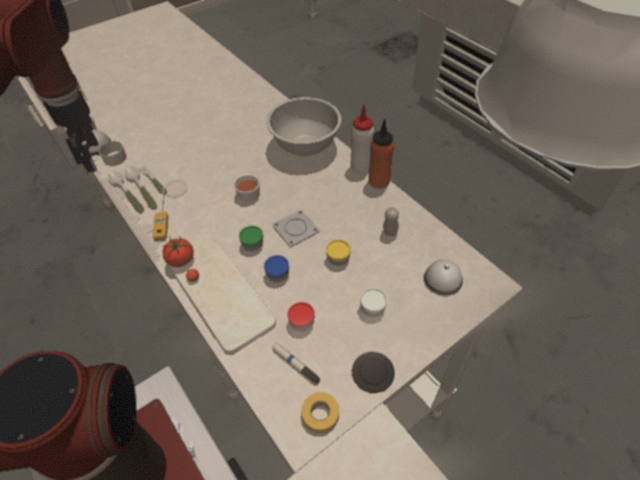

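Top view: green (259,306), blue (313,306), red (378,321), yellow (337,241) and white (409,254) pots. The black base is at (460,299), steel at (272,254), dish at (188,266), salt at (344,171) and bell at (425,176). The scene view shows the same layout.

```bash
cat > h.py <<'E'
import cv2,numpy as np,pickle
from scipy.spatial.transform import Rotation as Ro
def ray(c,u,v):
    d=np.array([c['k1'],0,0,0,0.])
    p=cv2.undistortPoints(np.array([[[u,v]]],float),c['K'],d)[0,0]
    R,t=c['R'],np.array(c['t'])
    return -R.T@t, R.T@np.array([p[0],p[1],1])
def onz(c,u,v,z):
    o,d=ray(c,u,v); return o+d*(z-o[2])/d[2]
def proj(c,X):
    return cv2.projectPoints(np.array(X,float).reshape(-1,1,3),cv2.Rodrigues(c['R'])[0],np.array(c['t'],float),c['K'],np.array([c['k1'],0,0,0,0.]))[0][:,0]
def mask(c,name):
    H,S,V=cv2.split(cv2.cvtColor(c['image'],cv2.COLOR_RGB2HSV)); H=H.astype(int)
    m={'red':((H<8)|(H>172))&(S>170)&(V>110),'yellow':(H>22)&(H<34)&(S>150)&(V>90),'green':(H>55)&(H<85)&(S>130),
       'blue':(H>100)&(H<125)&(S>130),'white':(S<40)&(V>165),'black':(V<50),'steel':(S<28)&(V>90)}[name]
    return m.astype(np.uint8)*255
def blobs(c,name,near,rad=45):
    m=mask(c,name); w=np.zeros_like(m); cv2.circle(w,tuple(int(x) for x in near),rad,255,-1); m&=w
    m=cv2.morphologyEx(m,cv2.MORPH_CLOSE,np.ones((3,3),np.uint8))
    cs,_=cv2.findContours(m,cv2.RETR_EXTERNAL,cv2.CHAIN_APPROX_NONE)
    k=cv2.convexHull(max(cs,key=cv2.contourArea)); return k[:,0,:].astype(float)
def circ(P):  # least-squares circle
    A=np.c_[2*P,np.ones(len(P))]; s=np.linalg.lstsq(A,(P**2).sum(1),rcond=None)[0]
    return s[:2],np.sqrt(s[2]+s[0]**2+s[1]**2)
def fit(c,name,near,z,rad=45):
    k=blobs(c,name,near,rad); W=np.array([onz(c,u,v,z)[:2] for u,v in k]); return circ(W)
E
python3 - <<'E'
from h import *
T=pickle.load(open('top.pkl','rb'));S=pickle.load(open('scene.pkl','rb'))
top=dict(green=(259,306),blue=(313,306),red=(378,321),yellow=(337,241),white=(409,254))
sc=dict(green=(251,236),blue=(276,267),red=(301,315),yellow=(338,251),white=(373,302))
for n in top:
    a,r=fit(T,n,top[n],41,20); b,q=fit(S,n,sc[n],41,20)
    print(n,a.round(1),round(r,1),'scene',b.round(1),round(q,1))
for n,p,q,z in(('black',(460,299),(373,371),3),('steel',(272,254),(296,228),6)):
    k=fit(T,n,p,z,30);l=fit(S,n,q,z,30);print(n,k,l)
for n,p,q,z in(('dish',(188,266),(247,187),44),('salt',(345,163),(392,214),85),('bell',(426,171),(444,270),50)):
    print(n,onz(T,*p,z).round(),onz(S,*q,z).round())
s=T['image']
cv2.imwrite('pics/crop0.png',np.hstack([cv2.resize(s[225:285,240:300],(400,400),interpolation=2),cv2.resize(s[270:330,430:490],(400,400),interpolation=2)])[:,:,::-1])
E
```

```text
Traceback (most recent call last):
  File "h.py", line 26, in fit
    k=blobs(c,name,near,rad); W=np.array([onz(c,u,v,z)[:2] for u,v in k]); return circ(W)
  File "h.py", line 21, in blobs
    k=cv2.convexHull(max(cs,key=cv2.contourArea)); return k[:,0,:].astype(float)
                     ~~~^^^^^^^^^^^^^^^^^^^^^^^^
ValueError: max() iterable argument is empty
```

```bash
cat > m.py <<'E'
from h import *
T=pickle.load(open('top.pkl','rb'));S=pickle.load(open('scene.pkl','rb'))
top=dict(green=(259,306),blue=(313,306),red=(378,321),yellow=(337,241),white=(409,254))
sc=dict(green=(251,236),blue=(276,267),red=(301,315),yellow=(338,251),white=(373,302))
for n in top:
  for c,p,l in((T,top[n],'T'),(S,sc[n],'S')):
    try: a,r=fit(c,n,p,41,20); print(n,l,a.round(1),round(r,1))
    except Exception as e: print(n,l,'fail',cv2.cvtColor(c['image'],cv2.COLOR_RGB2HSV)[p[1],p[0]])
for n,p,q,z in(('black',(460,299),(373,371),3),('steel',(272,254),(296,228),6)):
  for c,x in((T,p),(S,q)):
    try: print(n,fit(c,n,x,z,30))
    except Exception as e: print(n,'fail',cv2.cvtColor(c['image'],cv2.COLOR_RGB2HSV)[x[1],x[0]])
for n,p,q,z in(('dish',(188,266),(247,187),44),('salt',(345,163),(392,214),85),('bell',(426,171),(444,270),50)):
    print(n,onz(T,*p,z).round(),onz(S,*q,z).round())
s=T['image']
cv2.imwrite('pics/crop0.png',np.hstack([cv2.resize(s[225:285,240:300],(400,400),interpolation=2),cv2.resize(s[270:330,430:490],(400,400),interpolation=2)])[:,:,::-1])
E
python3 m.py
```

```text
green T [463.8 327.1] 28.0
green S fail [ 62 115 120]
blue T [462.2 210.2] 28.3
blue S [462.5 207.2] 25.5
red T [432.   67.9] 28.7
red S [432.6  67. ] 24.5
yellow T [606.6 157.6] 29.0
yellow S [606.3 153.4] 27.1
white T [581.8  -3.1] 29.7
white S [582.6  -3.5] 29.7
black (array([ 480.87348603, -119.79828493]), np.float64(42.91519825214105))
black fail [16 42 66]
steel (array([583.11631341, 303.723469  ]), np.float64(56.72014935772522))
steel (array([581.42140837, 303.16170344]), np.float64(52.4746494394436))
dish [547. 485.  44.] [545. 473.  44.]
salt [770. 140.  85.] [757. 132.  85.]
bell [763. -43.  50.] [757. -50.  50.]
```

View pics/crop0.png

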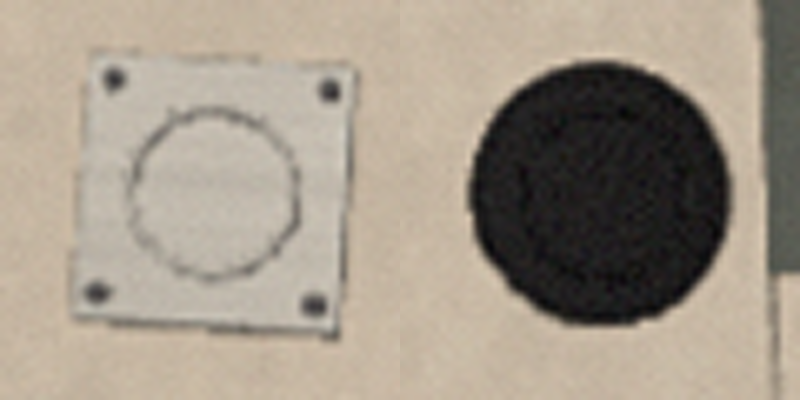

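The crop shows the steel ring centred near (272.1,254.0) and the black disc near (460.1,299.0) in the top image. Now the first moves: square the tool to the world and hover over blue.

>>> arm_command([
  [-0.22,-0.15,0.15,0,0,-0.031],
  [-0.45,-0.3,0.3,0,0,-0.062],
  [-0.67,-0.45,0.45,0,0,-0.093],
  [-0.897,-0.605,0.6,0,0,-0.124],
  [-0.897,-0.605,0.6,0,0,-0.124],
], hand=85, newtons=40)

```text
time: 0.52
ee_pos: [298.3, 483.3, 239.5]
tool_rot: [-0.002, -0.001, 1.0, -0.004]
force: [-0.7, -0.8, -0.9]
width: 84.8
grasp_force: 0.0
```

>>> arm_command([
  [-0.25,-0.25,0,0,0,0],
  [-0.5,-0.5,0,0,0,0],
  [-0.75,-0.75,0,0,0,0],
  [-1,-1,0,0,0,0],
  [-1,-1,0,0,0,0],
])

```text
time: 0.93
ee_pos: [401.1, 384.6, 244.0]
tool_rot: [0.001, 0.003, 1.0, -0.001]
force: [0.4, 0.1, 0.2]
width: 85.1
grasp_force: 0.0
```

>>> arm_command([
  [-0.16,-0.25,0,0,0,0],
  [-0.32,-0.5,0,0,0,0],
  [-0.48,-0.75,0,0,0,0],
  [-0.647,-1,0,0,0,0],
  [-0.647,-1,0,0,0,0],
])

```text
time: 1.35
ee_pos: [464.3, 285.0, 244.0]
tool_rot: [0.001, 0.002, 1.0, -0.001]
force: [0.6, -0.4, -0.0]
width: 84.7
grasp_force: 0.0
```

>>> arm_command([
  [0,-0.25,0.1,0,0,0],
  [0,-0.5,0.2,0,0,0],
  [0,-0.75,0.3,0,0,0],
  [0,-0.779,0.339,0,0,0],
  [0,-0.779,0.339,0,0,0],
  [0,-0.779,0.339,0,0,0],
  [0,-0.779,0.339,0,0,0],
])

```text
time: 1.93
ee_pos: [462.4, 211.4, 210.7]
tool_rot: [0.001, -0.0, 1.0, 0.0]
force: [-0.4, -0.1, 0.5]
width: 85.4
grasp_force: 0.0
```

```bash
python3 - <<'E'
from bench import robot
from h import *
s=robot.get_state();print(s['time'],s['ee_pos'],s['tool_rot'],s['force'])
for n in('wrist','top'):
  c=robot.capture(n);pickle.dump(c,open(n+'1.pkl','wb'));cv2.imwrite(f'pics/{n}1.png',c['image'][:,:,::-1])
c=pickle.load(open('wrist1.pkl','rb'));print(-c['R'].T@c['t'],c['R'].round(3))
T=pickle.load(open('top.pkl','rb'))
print('steel',onz(T,272.1,253.95,8),'black',onz(T,460.1,299,5))
E
```

```text
1.9333 [462.41537451 211.40809307 210.74773385] [ 5.43966965e-04 -1.62215331e-04  9.99999744e-01  4.35731658e-04] [-0.4406411  -0.11193398  0.46069427]
[385.95276991 211.57790014 280.1316948 ] [[-0.001  1.    -0.   ]
 [ 0.954  0.001  0.301]
 [ 0.301  0.    -0.954]]
steel [580.38549754 302.8712593    8.        ] black [ 480.03311583 -120.17857398    5.        ]
```

View pics/wrist1.png

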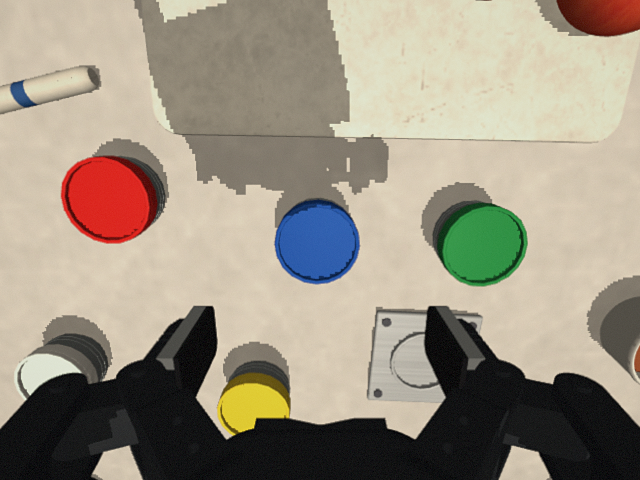

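The wrist view is sharp: blue lid at (317,241), red (108,199), green (483,243). Measuring them there.

```bash
python3 - <<'E'
from h import *
c=pickle.load(open('wrist1.pkl','rb'))
for n,p in(('blue',(317,241)),('red',(108,199)),('green',(483,243)),('yellow',(255,403))):
    a,r=fit(c,n,p,41,60);print(n,a.round(1),r.round(1))
E
```

```text
blue [462.8 209.2] 29.7
red [433.3  66.9] 29.5
green [464.2 324.2] 30.5
yellow [603.1 157.8] 31.6
```

>>> arm_command([
  [0,-0.007,0.25,0,0,0],
  [0,-0.007,0.5,0,0,0],
  [0,-0.007,0.75,0,0,0],
  [0,-0.007,1,0,0,0],
  [0,-0.007,1,0,0,0],
])

```text
time: 2.45
ee_pos: [458.9, 209.3, 105.6]
tool_rot: [-0.004, -0.0, 1.0, -0.001]
force: [-1.4, -1.0, -1.4]
width: 85.1
grasp_force: 0.0
```

>>> arm_command([
  [0,0,0.13,0,0,0],
  [0,0,0.26,0,0,0],
  [0,0,0.26,0,0,0],
  [0,0,0.26,0,0,0],
])

```text
time: 2.78
ee_pos: [462.3, 209.9, 84.8]
tool_rot: [-0.0, -0.0, 1.0, 0.0]
force: [-0.5, 0.8, -0.1]
width: 85.2
grasp_force: 0.0
```

>>> arm_command([
  [0,0,0,0,0,0],
  [0,0,0,0,0,0],
  [0,0,0,0,0,0],
  [0,0,0,0,0,0],
  [0,0,0,0,0,0],
  [0,0,0,0,0,0],
  [0,0,0,0,0,0],
  [0,0,0,0,0,0],
], hand=45, newtons=30)

```text
time: 3.45
ee_pos: [463.0, 209.8, 85.7]
tool_rot: [0.001, 0.0, 1.0, 0.0]
force: [-2.3, 0.3, 5.1]
width: 57.7
grasp_force: 31.7
```

>>> arm_command([
  [0,0,-0.1,0,0,0],
  [0,0,-0.25,0,0,0],
  [0,0,-0.4,0,0,0],
  [0,0,-0.55,0,0,0],
  [0,0,-0.7,0,0,0],
  [0,0,-0.8,0,0,0],
  [0,0,-0.8,0,0,0],
  [0,0,-0.8,0,0,0],
  [0,0,-0.8,0,0,0],
])

```text
time: 4.2
ee_pos: [461.6, 209.3, 163.4]
tool_rot: [-0.0, 0.0, 1.0, -0.0]
force: [-1.2, -0.2, -0.8]
width: 57.8
grasp_force: 32.8
```

```bash
python3 - <<'E'
from bench import robot
from h import *
s=robot.get_state();print(s['time'],s['ee_pos'],s['force'])
c=robot.capture('wrist');pickle.dump(c,open('wrist2.pkl','wb'));cv2.imwrite(f'pics/wrist2.png',c['image'][:,:,::-1])
E
```

```text
4.2 [461.6214613  209.27867701 163.42761119] [-1.22440073 -0.18233913 -0.80217356]
```

View pics/wrist2.png

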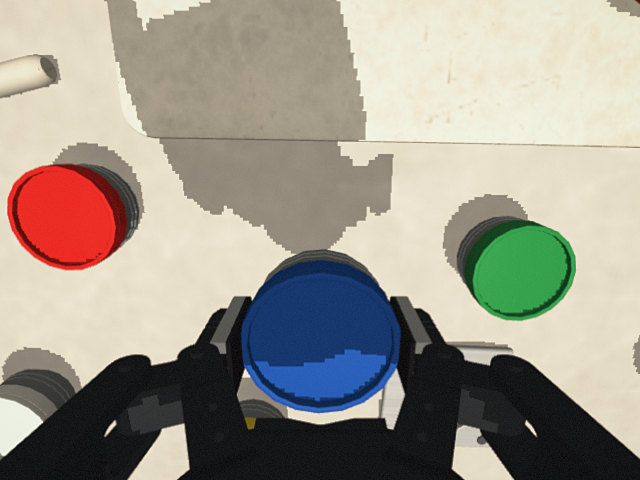

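Blue is held level in the pads, lid centred near (322,336). Checking its offset in the hand and its height by the apparent radius.

```bash
cat >> h.py <<'E'
def inhand(c,name,near=(322,336),ztop=121,rad=100):
    for z in(ztop-4,ztop,ztop+4):
        a,r=fit(c,name,near,z,rad);print(name,z,a.round(1),r.round(2))
E
python3 - <<'E'
from h import *
inhand(pickle.load(open('wrist2.pkl','rb')),'blue')
E
```

```text
blue 117 [460.8 209.5] 31.11
blue 121 [458.2 209.5] 30.04
blue 125 [455.6 209.5] 28.96
```

>>> arm_command([
  [-0.1,0.1,0,0,0,0],
  [-0.25,0.25,0,0,0,0],
  [-0.45,0.42,0,0,0,0],
  [-0.65,0.6,0,0,0,0],
  [-0.85,0.8,0,0,0,0],
  [-1,0.94,0,0,0,0],
  [-1,0.94,0,0,0,0],
])

```text
time: 4.83
ee_pos: [563.9, 305.4, 162.8]
tool_rot: [0.0, -0.0, 1.0, 0.0]
force: [0.5, -0.8, -1.0]
width: 57.8
grasp_force: 32.8
```

>>> arm_command([
  [-0.1,0,0,0,0,0],
  [-0.196,0,0,0,0,0],
  [-0.196,0,0,0,0,0],
  [-0.196,0,0,0,0,0],
  [-0.196,0,0,0,0,0],
  [-0.196,0,0,0,0,0],
])

```text
time: 5.33
ee_pos: [581.2, 303.1, 163.8]
tool_rot: [-0.0, 0.0, 1.0, -0.0]
force: [0.3, -0.3, -1.6]
width: 58.1
grasp_force: 32.8
```

```bash
python3 - <<'E'
from bench import robot
from h import *
s=robot.get_state();print(s['time'],s['ee_pos'],s['force'])
c=robot.capture('wrist');pickle.dump(c,open('wrist3.pkl','wb'));cv2.imwrite(f'pics/wrist3.png',c['image'][:,:,::-1])
w=pickle.load(open('wrist1.pkl','rb'))
for p in((387,322),(377,393),(472,322)):print(onz(w,*p,6).round(1))
E
```

```text
5.3333 [581.18333418 303.06004954 163.80285827] [ 0.25198576 -0.34902449 -1.5811244 ]
[545.  268.8   6. ]
[618.8 263.9   6. ]
[545.1 341.9   6. ]
```

View pics/wrist3.png

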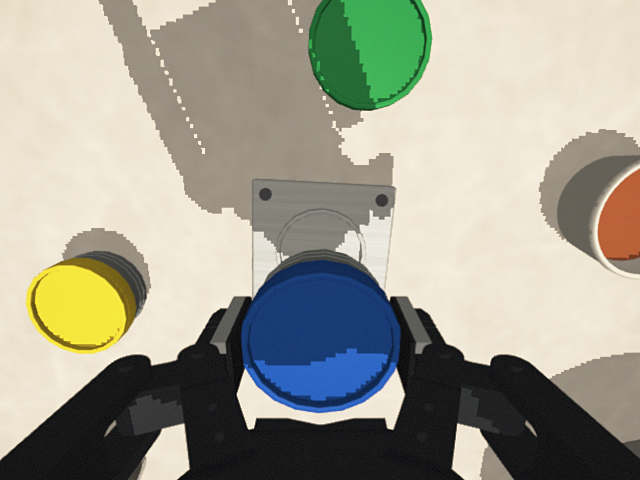

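Steel centre from the screws is (581.9,302.9), which matches the pose. Setting blue down.

>>> arm_command([
  [0,0,0.15,0,0,0],
  [0,0,0.3,0,0,0],
  [0,0,0.45,0,0,0],
  [0,0,0.58,0,0,0],
  [0,0,0.66,0,0,0],
  [0,0,0.7,0,0,0],
  [0,0,0.72,0,0,0],
  [0,0,0.735,0,0,0],
  [0,0,0.74,0,0,0],
  [0,0,0.74,0,0,0],
  [0,0,0.74,0,0,0],
])

```text
time: 6.3
ee_pos: [581.0, 303.0, 91.9]
tool_rot: [-0.001, -0.0, 1.0, -0.001]
force: [-11.6, -5.9, 16.7]
width: 58.1
grasp_force: 34.5
```

>>> arm_command([
  [0.01,-0.005,0,0,0,0],
  [0.02,-0.01,0,0,0,0],
  [0.02,-0.01,0,0,0,0],
  [0.02,-0.01,0,0,0,0],
])

```text
time: 6.63
ee_pos: [580.2, 302.7, 91.8]
tool_rot: [0.0, 0.0, 1.0, 0.0]
force: [-5.0, -1.8, 9.2]
width: 57.7
grasp_force: 33.7
```

>>> arm_command([
  [0,0,0,0,0,0],
  [0,0,0,0,0,0],
  [0,0,0,0,0,0],
  [0,0,0,0,0,0],
  [0,0,0,0,0,0],
  [0,0,0,0,0,0],
], hand=85)

```text
time: 7.13
ee_pos: [579.7, 302.3, 89.8]
tool_rot: [-0.0, 0.0, 1.0, -0.0]
force: [0.4, 0.5, 0.1]
width: 84.7
grasp_force: 0.0
```

>>> arm_command([
  [0,0,-0.2,0,0,0],
  [0,0,-0.5,0,0,0],
  [0,0,-0.8,0,0,0],
  [0,0,-1,0,0,0],
  [0,0,-1,0,0,0],
  [0,0,-1,0,0,0],
  [0,0,-1,0,0,0],
  [0,0,-1,0,0,0],
])

```text
time: 7.8
ee_pos: [578.7, 302.0, 188.0]
tool_rot: [-0.002, 0.0, 1.0, -0.001]
force: [0.4, -0.4, -0.5]
width: 85.1
grasp_force: 0.0
```

```bash
python3 - <<'E'
from bench import robot
from h import *
s=robot.get_state();print(s['time'],s['ee_pos'],s['force'],s['width'])
c=robot.capture('wrist');pickle.dump(c,open('wrist4.pkl','wb'));cv2.imwrite(f'pics/wrist4.png',c['image'][:,:,::-1])
a,r=fit(c,'blue',(317,260),47,90);print(a,r)
E
```

```text
7.8 [578.71844957 301.97280878 187.95841773] [ 0.44966197 -0.42935195 -0.54034633] 85.06848979104308
[579.80791786 302.91114102] 29.781840681268804
```

View pics/wrist4.png

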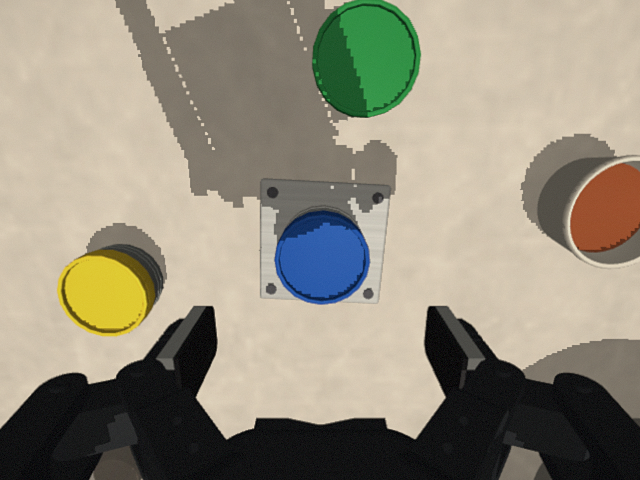

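Blue sits on the steel base, lid (322,257), screws around it symmetric. Next, over to white, with a wrist check.

>>> arm_command([
  [0,-0.3,0,0,0,0],
  [0,-0.65,0,0,0,0],
  [0,-1,0,0,0,0],
  [0,-1,0,0,0,0],
])

```text
time: 8.18
ee_pos: [579.1, 197.2, 188.1]
tool_rot: [-0.002, 0.002, 1.0, -0.002]
force: [0.7, -0.3, -0.4]
width: 84.9
grasp_force: 0.0
```

>>> arm_command([
  [0,-0.35,0,0,0,0],
  [0,-0.7,0,0,0,0],
  [0,-1,0,0,0,0],
  [0,-1,0,0,0,0],
])

```text
time: 8.52
ee_pos: [579.3, 98.0, 188.7]
tool_rot: [-0.001, 0.002, 1.0, -0.001]
force: [0.9, 1.4, -0.5]
width: 84.8
grasp_force: 0.0
```

>>> arm_command([
  [-0.027,-0.35,0,0,0,0],
  [-0.027,-0.7,0,0,0,0],
  [-0.027,-1,0,0,0,0],
  [-0.027,-1.0,0,0,0,0],
])

```text
time: 8.85
ee_pos: [582.2, -1.6, 189.0]
tool_rot: [-0.001, 0.002, 1.0, -0.001]
force: [0.3, 0.2, -1.0]
width: 84.7
grasp_force: 0.0
```

>>> arm_command([
  [0,-0.058,0,0,0,0],
  [0,-0.058,0,0,0,0],
  [0,-0.058,0,0,0,0],
  [0,-0.058,0,0,0,0],
])

```text
time: 9.18
ee_pos: [582.3, -2.1, 189.7]
tool_rot: [-0.0, -0.001, 1.0, 0.0]
force: [0.4, 0.1, 0.2]
width: 85.2
grasp_force: 0.0
```

```bash
python3 - <<'E'
from bench import robot
from h import *
s=robot.get_state();print(s['time'],s['ee_pos'],s['force'],s['width'])
c=robot.capture('wrist');pickle.dump(c,open('wrist5.pkl','wb'));cv2.imwrite(f'pics/wrist5.png',c['image'][:,:,::-1])
p=proj(c,[582.5,-3.3,41])[0];print(p)
for n in('white',):print(fit(c,n,p,41,60))
for n,X in(('red',(433,67,41)),('yellow',(606,157.6,41))):
    q=proj(c,X)[0]; print(q,end=' ')
    try: print(n,fit(c,n,q,41,60))
    except Exception as e: print(e)
w=pickle.load(open('wrist4.pkl','rb'))
print(np.mean([onz(w,*p,6) for p in((272,192),(377,198),(271,289),(368,294))],0))
E
```

```text
9.1833 [582.25719532  -2.13875454 189.68015112] [0.37026387 0.06909112 0.1684594 ] 85.21020730023538
[318.25213974 253.26140539]
(array([584.02675005,  -4.13563668]), np.float64(29.662749402628325))
[453.44371692 -18.19006992] red (array([431.76724207,  66.44894982]), np.float64(29.672446920620647))
[561.07738478 287.02851663] yellow (array([606.45242402, 152.564522  ]), np.float64(31.4128527166988))
[583.99611315 303.10525329   6.        ]
```

>>> arm_command([
  [-0.009,-0.008,0.25,0,0,0],
  [-0.009,-0.008,0.5,0,0,0],
  [-0.009,-0.008,0.75,0,0,0],
  [-0.009,-0.008,0.9,0,0,0],
  [-0.009,-0.008,1,0,0,0],
  [-0.009,-0.008,1,0,0,0],
])

```text
time: 9.73
ee_pos: [581.6, -3.2, 87.4]
tool_rot: [-0.002, -0.0, 1.0, 0.0]
force: [-0.8, 0.4, 0.6]
width: 85.1
grasp_force: 0.0
```

>>> arm_command([
  [0,0,0.06,0,0,0],
  [0,0,0.06,0,0,0],
  [0,0,0.06,0,0,0],
  [0,0,0.06,0,0,0],
])

```text
time: 10.07
ee_pos: [584.1, -4.3, 85.2]
tool_rot: [0.001, 0.0, 1.0, -0.0]
force: [-0.3, -0.1, -0.3]
width: 84.8
grasp_force: 0.0
```

>>> arm_command([
  [0,0,0,0,0,0],
  [0,0,0,0,0,0],
  [0,0,0,0,0,0],
  [0,0,0,0,0,0],
  [0,0,0,0,0,0],
  [0,0,0,0,0,0],
  [0,0,0,0,0,0],
  [0,0,0,0,0,0],
], hand=45, newtons=30)

```text
time: 10.73
ee_pos: [583.7, -4.4, 85.0]
tool_rot: [0.0, 0.0, 1.0, -0.0]
force: [-2.4, -1.9, 5.6]
width: 58.2
grasp_force: 31.8
```

>>> arm_command([
  [0,0,-0.1,0,0,0],
  [0,0,-0.25,0,0,0],
  [0,0,-0.45,0,0,0],
  [0,0,-0.65,0,0,0],
  [0,0,-0.85,0,0,0],
  [0,0,-1,0,0,0],
  [0,0,-1,0,0,0],
  [0,0,-1,0,0,0],
])

```text
time: 11.4
ee_pos: [583.8, -4.3, 185.0]
tool_rot: [0.001, 0.0, 1.0, -0.0]
force: [-0.4, 0.5, -1.2]
width: 57.9
grasp_force: 32.6
```

>>> arm_command([
  [0,0.1,0,0,0,0],
  [0,0.25,0,0,0,0],
  [0,0.5,0,0,0,0],
  [0,0.75,0,0,0,0],
  [0,1,0,0,0,0],
])

```text
time: 11.82
ee_pos: [582.0, 97.2, 181.9]
tool_rot: [-0.002, 0.001, 1.0, 0.0]
force: [0.1, 0.6, -2.3]
width: 57.9
grasp_force: 32.6
```

>>> arm_command([
  [0,0.25,0,0,0,0],
  [0,0.5,0,0,0,0],
  [0,0.75,0,0,0,0],
  [0,1,0,0,0,0],
])

```text
time: 12.15
ee_pos: [581.8, 197.5, 181.7]
tool_rot: [-0.002, 0.0, 1.0, -0.0]
force: [-0.0, -0.3, -1.5]
width: 58.2
grasp_force: 32.6
```

>>> arm_command([
  [0,0.25,0,0,0,0],
  [0,0.5,0,0,0,0],
  [0.01,0.7,0,0,0,0],
  [0.02,0.85,0,0,0,0],
  [0.036,1,0,0,0,0],
])

```text
time: 12.57
ee_pos: [578.5, 297.1, 182.1]
tool_rot: [-0.001, -0.0, 1.0, -0.001]
force: [-0.2, -0.5, -1.2]
width: 58.1
grasp_force: 32.6
```

>>> arm_command([
  [0,0.066,0,0,0,0],
  [0,0.066,0,0,0,0],
  [0,0.066,0,0,0,0],
  [0,0.066,0,0,0,0],
  [0,0.066,0,0,0,0],
  [0,0.066,0.1,0,0,0],
  [0,0.066,0.2,0,0,0],
  [0,0.066,0.3,0,0,0],
  [0,0.066,0.4,0,0,0],
  [0,0.066,0.46,0,0,0],
  [0,0.066,0.46,0,0,0],
  [0,0.066,0.46,0,0,0],
])

```text
time: 13.57
ee_pos: [579.3, 302.2, 137.0]
tool_rot: [-0.001, 0.0, 1.0, -0.0]
force: [0.6, 0.7, -0.9]
width: 58.2
grasp_force: 32.6
```

>>> arm_command([
  [0,0,0.03,0,0,0],
  [0,0,0.06,0,0,0],
  [0,0,0.08,0,0,0],
  [0,0,0.1,0,0,0],
  [0,0,0.11,0,0,0],
  [0,0,0.11,0,0,0],
  [0,0,0.11,0,0,0],
])

```text
time: 14.15
ee_pos: [580.1, 302.5, 128.1]
tool_rot: [0.0, 0.0, 1.0, 0.0]
force: [-2.8, -1.1, 5.4]
width: 58.1
grasp_force: 33.1
```

>>> arm_command([
  [0,0,0,0,0,0],
  [0,0,0,0,0,0],
  [0,0,0,0,0,0],
  [0,0,0,0,0,0],
  [0,0,0,0,0,0],
  [0,0,0,0,0,0],
], hand=85)

```text
time: 14.65
ee_pos: [579.7, 302.4, 126.8]
tool_rot: [-0.0, 0.0, 1.0, -0.0]
force: [0.9, 0.4, 0.0]
width: 85.1
grasp_force: 0.0
```

>>> arm_command([
  [0,0,-0.2,0,0,0],
  [0,0,-0.5,0,0,0],
  [0,0,-0.8,0,0,0],
  [0,0,-1,0,0,0],
  [0,0,-1,0,0,0],
  [0,0,-1,0,0,0],
  [0,0,-1,0,0,0],
])

```text
time: 15.23
ee_pos: [579.3, 302.2, 226.0]
tool_rot: [-0.001, 0.0, 1.0, -0.0]
force: [-0.2, 1.3, -0.4]
width: 84.8
grasp_force: 0.0
```

```bash
python3 - <<'E'
from bench import robot
from h import *
s=robot.get_state();print(s['time'],s['ee_pos'],s['force'],s['width'])
c=robot.capture('wrist');S=robot.capture('scene')
for z in(80,84,88):
  p=proj(c,[580,303,z])[0];print(z,fit(c,'white',p,z,80))
w=S['image'][190:260,255:345]; v=c['image'][150:390,200:450]
cv2.imwrite('pics/chk6.png',np.hstack([cv2.resize(w,(420,360),interpolation=2),cv2.resize(v,(375,360))])[:,:,::-1])
E
```

```text
15.2333 [579.26823794 302.1869785  226.0307941 ] [-0.20764905  1.25062612 -0.36054988] 84.81045249766233
80 (array([569.33737673, 301.50695762]), np.float64(40.617976891752896))
84 (array([568.64116331, 301.51955046]), np.float64(39.47075223250822))
88 (array([567.88148399, 301.54290102]), np.float64(38.376405792380226))
```

View pics/chk6.png

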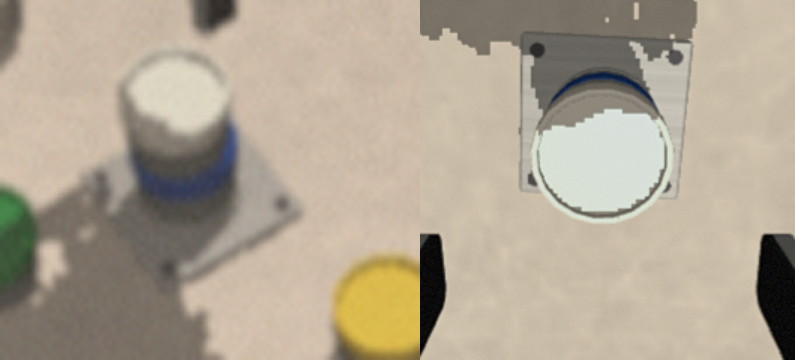

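White is upright on blue: the blue lid shows evenly beneath it and the white lid centre is near wrist (322,254). On to red.

>>> arm_command([
  [0.25,-0.25,0,0,0,0],
  [0.5,-0.5,0,0,0,0],
  [0.75,-0.75,0,0,0,0],
  [1,-1,0,0,0,0],
  [1,-1,0,0,0,0],
])

```text
time: 15.75
ee_pos: [473.5, 199.0, 222.8]
tool_rot: [-0.005, 0.001, 1.0, -0.002]
force: [0.4, -0.7, -0.8]
width: 85.0
grasp_force: 0.0
```

>>> arm_command([
  [0.16,-0.33,0.1,0,0,0],
  [0.32,-0.67,0.25,0,0,0],
  [0.476,-1,0.37,0,0,0],
  [0.476,-1,0.37,0,0,0],
])

```text
time: 16.08
ee_pos: [426.8, 98.6, 185.1]
tool_rot: [-0.005, 0.001, 1.0, -0.001]
force: [-0.4, 0.2, -0.4]
width: 85.4
grasp_force: 0.0
```

>>> arm_command([
  [0,-0.3,0,0,0,0],
  [0,-0.355,0,0,0,0],
  [0,-0.355,0,0,0,0],
  [0,-0.355,0,0,0,0],
  [0,-0.355,0,0,0,0],
])

```text
time: 16.5
ee_pos: [432.2, 67.6, 189.8]
tool_rot: [-0.0, 0.0, 1.0, 0.0]
force: [0.5, 1.0, 0.2]
width: 85.4
grasp_force: 0.0
```

```bash
python3 - <<'E'
from bench import robot
from h import *
s=robot.get_state();print(s['time'],s['ee_pos'],s['force'],s['width'])
c=robot.capture('wrist');p=proj(c,[432.5,67,41])[0]
print(fit(c,'red',p,41,70))
T=robot.capture('top'); print(onz(pickle.load(open('wrist4.pkl','rb')),322,254,84))
cv2.imwrite('pics/top7.png',T['image'][:,:,::-1])
for n,p,z,r in(('white',(272,250),84,18),('yellow',(337,241),41,20),('green',(259,306),41,20),('black',(460,299),3,30)):
  try:print(n,fit(T,n,p,z,r))
  except Exception as e:print(e)
E
```

```text
16.5 [432.15011226  67.61258091 189.7991751 ] [0.4640042  0.96357115 0.21806393] 85.43911290350502
(array([432.94727789,  66.03710048]), np.float64(29.293072414904817))
[563.42744702 302.87681606  84.        ]
white (array([578.97784541, 295.40594455]), np.float64(37.47804803549517))
yellow (array([606.5874703 , 157.58238128]), np.float64(28.886678174371653))
green (array([463.87995934, 327.21981292]), np.float64(28.020199936686105))
black (array([ 481.13202981, -120.61153289]), np.float64(42.377431384342444))
```

>>> arm_command([
  [0,-0.005,0.25,0,0,0],
  [0,-0.005,0.5,0,0,0],
  [0,-0.005,0.75,0,0,0],
  [0,-0.005,0.9,0,0,0],
  [0,-0.005,1,0,0,0],
  [0,-0.005,1,0,0,0],
])

```text
time: 17.1
ee_pos: [430.5, 67.0, 88.0]
tool_rot: [-0.002, -0.0, 1.0, 0.0]
force: [-0.7, 0.3, -0.3]
width: 85.0
grasp_force: 0.0
```

>>> arm_command([
  [0,0,0.06,0,0,0],
  [0,0,0.06,0,0,0],
  [0,0,0.06,0,0,0],
  [0,0,0.06,0,0,0],
])

```text
time: 17.43
ee_pos: [432.9, 66.5, 84.9]
tool_rot: [0.001, 0.0, 1.0, -0.0]
force: [-0.4, 0.3, 0.0]
width: 85.0
grasp_force: 0.0
```

>>> arm_command([
  [0,0,0,0,0,0],
  [0,0,0,0,0,0],
  [0,0,0,0,0,0],
  [0,0,0,0,0,0],
  [0,0,0,0,0,0],
  [0,0,0,0,0,0],
  [0,0,0,0,0,0],
  [0,0,0,0,0,0],
], hand=45, newtons=30)

```text
time: 18.1
ee_pos: [432.5, 66.3, 84.8]
tool_rot: [0.0, 0.0, 1.0, -0.0]
force: [-2.0, -0.6, 5.7]
width: 58.0
grasp_force: 31.3
```

>>> arm_command([
  [0,0,-0.1,0,0,0],
  [0,0,-0.25,0,0,0],
  [0,0,-0.45,0,0,0],
  [0,0,-0.65,0,0,0],
  [0,0,-0.75,0,0,0],
  [0,0,-0.8,0,0,0],
  [0,0,-0.8,0,0,0],
  [0,0,-0.8,0,0,0],
])

```text
time: 18.77
ee_pos: [431.8, 66.4, 163.6]
tool_rot: [-0.0, 0.0, 1.0, 0.0]
force: [0.1, 0.7, -1.5]
width: 57.9
grasp_force: 32.5
```

>>> arm_command([
  [-0.1,-0.1,0,0,0,0],
  [-0.25,-0.25,0,0,0,0],
  [-0.45,-0.45,0,0,0,0],
  [-0.65,-0.65,0,0,0,0],
  [-0.8,-0.8,0,0,0,0],
  [-0.88,-0.9,0,0,0,0],
  [-0.88,-0.9,0,0,0,0],
  [-0.88,-0.9,0,0,0,0],
  [-0.88,-0.9,0,0,0,0],
])

```text
time: 19.52
ee_pos: [519.0, -23.1, 163.0]
tool_rot: [-0.001, 0.0, 1.0, 0.0]
force: [0.2, -1.0, -0.8]
width: 58.2
grasp_force: 32.6
```

```bash
python3 - <<'E'
from bench import robot
from h import *
s=robot.get_state();print(s['time'],s['ee_pos'],s['force'],s['width'])
c=robot.capture('wrist');p=proj(c,[481,-120,3])[0];print(p)
cv2.imwrite('pics/wrist8.png',c['image'][:,:,::-1])
print(fit(c,'black',p,3,80))
E
```

```text
19.5167 [518.96525887 -23.1350164  162.96474628] [ 0.1840547  -1.04480237 -0.79121519] 58.19955143198193
[168.47192029 191.36452501]
(array([ 482.34222089, -121.84239196]), np.float64(44.7114792542478))
```

View pics/wrist8.png

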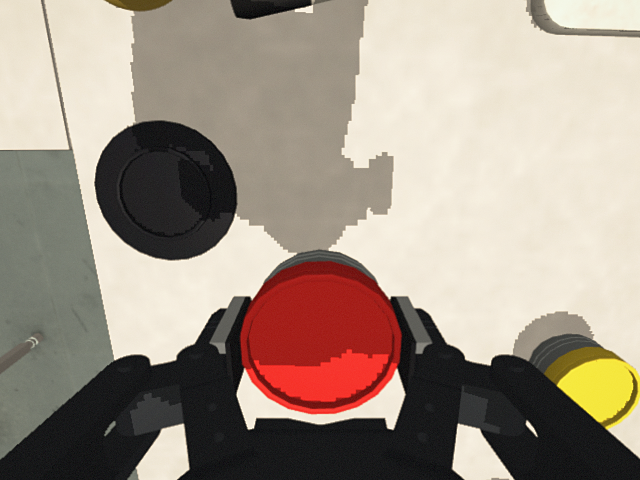

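The black base is cleanly visible at (166,190), giving (482.3,-121.8) with radius 44.7. Placing red there.

>>> arm_command([
  [0.05,-0.1,0,0,0,0],
  [0.1,-0.25,0,0,0,0],
  [0.18,-0.45,0,0,0,0],
  [0.26,-0.65,0,0,0,0],
  [0.33,-0.82,0,0,0,0],
  [0.389,-0.977,0,0,0,0],
  [0.389,-0.977,0,0,0,0],
  [0.389,-0.977,0,0,0,0],
  [0.389,-0.977,0,0,0,0],
  [0.389,-0.977,0,0,0,0],
])

```text
time: 20.4
ee_pos: [481.1, -120.6, 164.1]
tool_rot: [0.0, -0.0, 1.0, 0.0]
force: [0.2, 0.1, -2.0]
width: 58.0
grasp_force: 32.6
```

>>> arm_command([
  [0,0,0.15,0,0,0],
  [0,0,0.3,0,0,0],
  [0,0,0.45,0,0,0],
  [0,0,0.58,0,0,0],
  [0,0,0.64,0,0,0],
  [0,0,0.64,0,0,0],
  [0,0,0.64,0,0,0],
  [0,0,0.68,0,0,0],
  [0,0,0.71,0,0,0],
  [0,0,0.735,0,0,0],
  [0,0,0.735,0,0,0],
  [0,0,0.735,0,0,0],
])

```text
time: 21.4
ee_pos: [481.6, -121.4, 91.0]
tool_rot: [0.001, 0.0, 1.0, -0.0]
force: [-0.2, 0.7, 0.8]
width: 57.8
grasp_force: 32.8
```

>>> arm_command([
  [0,0,0.005,0,0,0],
  [0,0,0.005,0,0,0],
])

```text
time: 21.57
ee_pos: [481.7, -121.4, 90.9]
tool_rot: [0.0, 0.0, 1.0, -0.0]
force: [-2.3, 1.7, 6.8]
width: 57.7
grasp_force: 33.2
```

>>> arm_command([
  [0,0,0,0,0,0],
  [0,0,0,0,0,0],
  [0,0,0,0,0,0],
  [0,0,0,0,0,0],
  [0,0,0,0,0,0],
  [0,0,0,0,0,0],
], hand=85)

```text
time: 22.07
ee_pos: [481.0, -121.3, 89.9]
tool_rot: [-0.0, 0.0, 1.0, 0.0]
force: [0.2, 1.1, -0.0]
width: 85.2
grasp_force: 0.0
```

>>> arm_command([
  [0,0,-0.2,0,0,0],
  [0,0,-0.5,0,0,0],
  [0,0,-0.8,0,0,0],
  [0,0,-1,0,0,0],
  [0,0,-1,0,0,0],
  [0,0,-1,0,0,0],
  [0,0,-1,0,0,0],
  [0,0,-1,0,0,0],
])

```text
time: 22.73
ee_pos: [480.2, -120.9, 188.5]
tool_rot: [-0.001, 0.0, 1.0, 0.001]
force: [-0.1, -0.6, 0.3]
width: 85.4
grasp_force: 0.0
```

```bash
python3 - <<'E'
from bench import robot
from h import *
s=robot.get_state();print(s['time'],s['ee_pos'],s['force'],s['width'])
c=robot.capture('wrist');p=proj(c,[482,-121,47])[0]
print(fit(c,'red',p,47,70),fit(c,'black',p,3,100))
cv2.imwrite('pics/wrist9.png',c['image'][100:400,100:500,::-1])
E
```

```text
22.7333 [ 480.21821649 -120.89793387  188.46002951] [-0.05906289 -0.64722261  0.31024488] 85.4058874586428
(array([ 481.90825354, -121.44196362]), np.float64(29.512772455957244)) (array([ 482.13721858, -121.87453343]), np.float64(44.23710735007941))
```

View pics/wrist9.png

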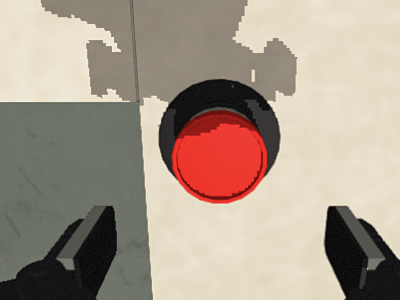

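Red is centred on the black base, within 0.5 mm by the fit. Now yellow.

>>> arm_command([
  [-0.25,0.25,0,0,0,0],
  [-0.5,0.5,0,0,0,0],
  [-0.75,0.75,0,0,0,0],
  [-1,1,0,0,0,0],
  [-1,1,0,0,0,0],
])

```text
time: 23.2
ee_pos: [583.8, -17.4, 188.8]
tool_rot: [0.0, -0.001, 1.0, 0.001]
force: [-0.8, 0.3, 0.3]
width: 85.0
grasp_force: 0.0
```

>>> arm_command([
  [-0.15,0.35,0,0,0,0],
  [-0.247,0.7,0,0,0,0],
  [-0.247,1,0,0,0,0],
  [-0.247,1,0,0,0,0],
])

```text
time: 23.53
ee_pos: [605.1, 83.5, 188.3]
tool_rot: [-0.001, -0.002, 1.0, 0.001]
force: [-0.7, -0.3, -1.0]
width: 85.1
grasp_force: 0.0
```

>>> arm_command([
  [0,0.3,0,0,0,0],
  [0,0.6,0,0,0,0],
  [0,0.782,0,0,0,0],
  [0,0.782,0,0,0,0],
  [0,0.782,0,0,0,0],
  [0,0.782,0,0,0,0],
])

```text
time: 24.03
ee_pos: [605.5, 155.9, 189.0]
tool_rot: [-0.001, 0.0, 1.0, -0.0]
force: [-0.5, 0.1, 0.5]
width: 84.7
grasp_force: 0.0
```

```bash
python3 - <<'E'
from bench import robot
from h import *
s=robot.get_state();print(s['time'],s['ee_pos'],s['force'],s['width'])
c=robot.capture('wrist');p=proj(c,[606,157,41])[0]
print(p,fit(c,'yellow',p,41,70))
E
```

```text
24.0333 [605.45072473 155.94396266 188.99882893] [-0.51870166  0.14888707  0.47427541] 84.69120323753803
[322.00492047 254.28831214] (array([607.75471721, 156.28410163]), np.float64(29.897063950853436))
```

>>> arm_command([
  [-0.01,-0.005,0.25,0,0,0],
  [-0.01,-0.005,0.5,0,0,0],
  [-0.01,-0.005,0.75,0,0,0],
  [-0.01,-0.005,0.9,0,0,0],
  [-0.01,-0.005,1,0,0,0],
  [-0.01,-0.005,1,0,0,0],
])

```text
time: 24.58
ee_pos: [605.3, 155.0, 87.2]
tool_rot: [-0.002, 0.001, 1.0, -0.0]
force: [-1.4, -0.3, 0.6]
width: 85.1
grasp_force: 0.0
```

>>> arm_command([
  [0,0,0.06,0,0,0],
  [0,0,0.06,0,0,0],
  [0,0,0.06,0,0,0],
  [0,0,0.06,0,0,0],
])

```text
time: 24.92
ee_pos: [607.7, 156.4, 85.3]
tool_rot: [0.001, 0.0, 1.0, 0.0]
force: [-0.5, -0.6, -0.0]
width: 84.9
grasp_force: 0.0
```

>>> arm_command([
  [0,0,0,0,0,0],
  [0,0,0,0,0,0],
  [0,0,0,0,0,0],
  [0,0,0,0,0,0],
  [0,0,0,0,0,0],
  [0,0,0,0,0,0],
  [0,0,0,0,0,0],
  [0,0,0,0,0,0],
], hand=45, newtons=30)

```text
time: 25.58
ee_pos: [607.4, 156.4, 85.2]
tool_rot: [0.001, 0.0, 1.0, -0.0]
force: [-2.8, -0.5, 5.6]
width: 58.5
grasp_force: 31.7
```

>>> arm_command([
  [0,0,-0.1,0,0,0],
  [0,0,-0.25,0,0,0],
  [0,0,-0.45,0,0,0],
  [0,0,-0.65,0,0,0],
  [0,0,-0.85,0,0,0],
  [0,0,-1,0,0,0],
  [0,0,-1,0,0,0],
  [0,0,-1,0,0,0],
])

```text
time: 26.25
ee_pos: [607.4, 156.6, 185.1]
tool_rot: [0.001, 0.0, 1.0, 0.0]
force: [0.0, 0.8, -1.9]
width: 58.1
grasp_force: 32.7
```

>>> arm_command([
  [0.05,-0.1,0,0,0,0],
  [0.12,-0.25,0,0,0,0],
  [0.23,-0.5,0,0,0,0],
  [0.34,-0.75,0,0,0,0],
  [0.45,-1,0,0,0,0],
])

```text
time: 26.67
ee_pos: [559.6, 55.1, 181.7]
tool_rot: [-0.002, -0.0, 1.0, -0.0]
force: [0.6, -0.9, -1.7]
width: 58.2
grasp_force: 32.7
```

>>> arm_command([
  [0.11,-0.25,0,0,0,0],
  [0.22,-0.5,0,0,0,0],
  [0.33,-0.75,0,0,0,0],
  [0.45,-1,0,0,0,0],
])

```text
time: 27.0
ee_pos: [514.6, -44.9, 182.0]
tool_rot: [-0.002, 0.0, 1.0, 0.0]
force: [1.0, -1.1, -2.6]
width: 58.1
grasp_force: 32.7
```

>>> arm_command([
  [0.11,-0.25,0,0,0,0],
  [0.22,-0.48,0,0,0,0],
  [0.3,-0.66,0,0,0,0],
  [0.357,-0.777,0,0,0,0],
  [0.357,-0.777,0,0,0,0],
  [0.357,-0.777,0,0,0,0],
  [0.357,-0.777,0,0,0,0],
  [0.357,-0.777,0,0,0,0],
])

```text
time: 27.67
ee_pos: [480.9, -120.6, 183.4]
tool_rot: [-0.0, -0.0, 1.0, 0.0]
force: [0.7, 0.8, -1.5]
width: 57.9
grasp_force: 32.7
```

>>> arm_command([
  [0,0,0.1,0,0,0],
  [0,0,0.2,0,0,0],
  [0,0,0.3,0,0,0],
  [0,0,0.4,0,0,0],
  [0,0,0.46,0,0,0],
  [0,0,0.46,0,0,0],
  [0,0,0.46,0,0,0],
  [0,0,0.5,0,0,0],
  [0,0,0.53,0,0,0],
  [0,0,0.56,0,0,0],
  [0,0,0.57,0,0,0],
  [0,0,0.57,0,0,0],
])

```text
time: 28.67
ee_pos: [481.9, -121.5, 128.3]
tool_rot: [0.001, 0.0, 1.0, -0.0]
force: [-2.7, 1.2, 7.3]
width: 58.2
grasp_force: 33.3
```

>>> arm_command([
  [0,0,0,0,0,0],
  [0,0,0,0,0,0],
  [0,0,0,0,0,0],
  [0,0,0,0,0,0],
  [0,0,0,0,0,0],
  [0,0,0,0,0,0],
], hand=85)

```text
time: 29.17
ee_pos: [481.1, -121.3, 126.9]
tool_rot: [-0.0, 0.0, 1.0, 0.0]
force: [0.9, 0.4, 0.8]
width: 84.9
grasp_force: 0.0
```

>>> arm_command([
  [0,0,-0.2,0,0,0],
  [0,0,-0.5,0,0,0],
  [0,0,-0.8,0,0,0],
  [0,0,-1,0,0,0],
  [0,0,-1,0,0,0],
  [0,0,-1,0,0,0],
  [0,0,-1,0,0,0],
  [0,0,-1,0,0,0],
])

```text
time: 29.83
ee_pos: [480.3, -120.9, 225.4]
tool_rot: [-0.001, 0.0, 1.0, 0.001]
force: [-0.4, 0.1, -0.2]
width: 85.0
grasp_force: 0.0
```

```bash
python3 - <<'E'
from bench import robot
from h import *
s=robot.get_state();print(s['time'],s['ee_pos'],s['force'],s['width'])
c=robot.capture('wrist');p=proj(c,[482,-121,84])[0]
print(fit(c,'yellow',p,84,80)); cv2.imwrite('pics/wrist10.png',c['image'][100:400,100:500,::-1])
E
```

```text
29.8333 [ 480.26837028 -120.90879852  225.37160198] [-0.43081961  0.06736878 -0.15755797] 85.01663516703209
(array([ 482.29968496, -121.49519743]), np.float64(29.96869037474991))
```

View pics/wrist10.png

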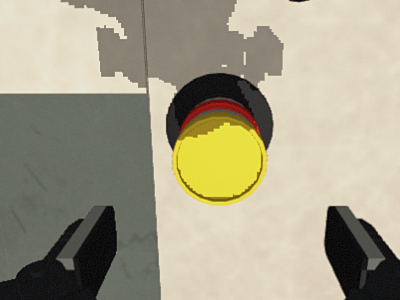

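Yellow is seated on red: radius 29.97 at the expected height, centre within 0.5 mm. Over to green.

>>> arm_command([
  [0,0.3,0,0,0,0],
  [0,0.65,0,0,0,0],
  [0,1,0,0,0,0],
  [0,1,0,0,0,0],
])

```text
time: 30.22
ee_pos: [480.0, -16.6, 225.5]
tool_rot: [-0.001, -0.002, 1.0, 0.002]
force: [0.1, 0.4, 0.4]
width: 85.2
grasp_force: 0.0
```

>>> arm_command([
  [0,0.35,0,0,0,0],
  [0,0.7,0,0,0,0],
  [0,1,0,0,0,0],
  [0,1,0,0,0,0],
])

```text
time: 30.55
ee_pos: [480.3, 82.6, 225.9]
tool_rot: [-0.001, -0.002, 1.0, 0.001]
force: [-0.5, 0.3, -0.5]
width: 85.1
grasp_force: 0.0
```

>>> arm_command([
  [0,0.35,0,0,0,0],
  [0,0.7,0,0,0,0],
  [0,1,0,0,0,0],
  [0,1,0,0,0,0],
])

```text
time: 30.88
ee_pos: [480.6, 182.1, 226.1]
tool_rot: [-0.001, -0.002, 1.0, 0.001]
force: [-1.1, -0.0, 0.2]
width: 85.0
grasp_force: 0.0
```

>>> arm_command([
  [0.05,0.3,0.1,0,0,0],
  [0.1,0.6,0.2,0,0,0],
  [0.173,1,0.37,0,0,0],
  [0.173,1,0.37,0,0,0],
])

```text
time: 31.22
ee_pos: [461.3, 281.4, 186.3]
tool_rot: [-0.003, -0.001, 1.0, -0.0]
force: [-0.4, -0.6, 0.1]
width: 85.0
grasp_force: 0.0
```

>>> arm_command([
  [0,0.3,0,0,0,0],
  [0,0.47,0,0,0,0],
  [0,0.47,0,0,0,0],
  [0,0.47,0,0,0,0],
  [0,0.47,0,0,0,0],
  [0,0.47,0,0,0,0],
])

```text
time: 31.72
ee_pos: [464.1, 324.3, 189.6]
tool_rot: [-0.0, 0.001, 1.0, -0.0]
force: [0.6, 0.1, 0.3]
width: 84.9
grasp_force: 0.0
```

```bash
python3 - <<'E'
from bench import robot
from h import *
s=robot.get_state();print(s['time'],s['ee_pos'],s['force'],s['width'])
c=robot.capture('wrist');p=proj(c,[464,326,41])[0]
print(p,fit(c,'green',p,41,70))
E
```

```text
31.7167 [464.09175301 324.30609948 189.56680273] [0.62147326 0.1160189  0.32989097] 84.85739958902722
[322.99190684 252.86086006] (array([464.59196936, 326.79561285]), np.float64(29.63152429819534))
```

>>> arm_command([
  [0,0.01,0.25,0,0,0],
  [0,0.01,0.5,0,0,0],
  [0,0.01,0.75,0,0,0],
  [0,0.01,0.9,0,0,0],
  [0,0.01,1,0,0,0],
  [0,0.01,1,0,0,0],
])

```text
time: 32.27
ee_pos: [462.7, 325.2, 87.6]
tool_rot: [-0.002, 0.001, 1.0, -0.001]
force: [0.7, -0.4, -1.2]
width: 85.1
grasp_force: 0.0
```

>>> arm_command([
  [0,0,0.06,0,0,0],
  [0,0,0.06,0,0,0],
  [0,0,0.06,0,0,0],
  [0,0,0.06,0,0,0],
])

```text
time: 32.6
ee_pos: [464.7, 327.1, 85.1]
tool_rot: [0.001, 0.0, 1.0, 0.0]
force: [-0.7, 0.2, -0.2]
width: 85.0
grasp_force: 0.0
```

>>> arm_command([
  [0,0,0,0,0,0],
  [0,0,0,0,0,0],
  [0,0,0,0,0,0],
  [0,0,0,0,0,0],
  [0,0,0,0,0,0],
  [0,0,0,0,0,0],
  [0,0,0,0,0,0],
  [0,0,0,0,0,0],
], hand=45, newtons=30)

```text
time: 33.27
ee_pos: [464.3, 326.9, 85.2]
tool_rot: [0.0, 0.0, 1.0, 0.0]
force: [-2.1, -1.8, 6.9]
width: 58.4
grasp_force: 30.9
```

>>> arm_command([
  [0,0,-0.1,0,0,0],
  [0,0,-0.25,0,0,0],
  [0,0,-0.45,0,0,0],
  [0,0,-0.65,0,0,0],
  [0,0,-0.85,0,0,0],
  [0,0,-1,0,0,0],
  [0,0,-1,0,0,0],
  [0,0,-1,0,0,0],
])

```text
time: 33.93
ee_pos: [464.4, 327.0, 185.0]
tool_rot: [0.001, 0.0, 1.0, 0.001]
force: [-0.2, -0.2, -2.2]
width: 58.2
grasp_force: 32.6
```

>>> arm_command([
  [0,-0.1,-0.05,0,0,0],
  [0,-0.25,-0.1,0,0,0],
  [0,-0.5,-0.2,0,0,0],
  [0,-0.75,-0.2,0,0,0],
  [0,-1,-0.2,0,0,0],
])

```text
time: 34.35
ee_pos: [463.1, 225.1, 203.1]
tool_rot: [-0.001, -0.0, 1.0, -0.0]
force: [0.7, -0.1, -1.5]
width: 58.6
grasp_force: 32.8
```

>>> arm_command([
  [0,-0.25,0,0,0,0],
  [0,-0.5,0,0,0,0],
  [0,-0.75,0,0,0,0],
  [0,-1,0,0,0,0],
])

```text
time: 34.68
ee_pos: [462.5, 124.9, 202.5]
tool_rot: [-0.001, 0.0, 1.0, -0.0]
force: [0.6, -0.3, -1.8]
width: 58.6
grasp_force: 32.8
```

>>> arm_command([
  [0,-0.25,0,0,0,0],
  [0,-0.5,0,0,0,0],
  [0,-0.75,0,0,0,0],
  [0,-1,0,0,0,0],
])

```text
time: 35.02
ee_pos: [462.4, 25.2, 202.6]
tool_rot: [-0.001, 0.0, 1.0, 0.0]
force: [0.5, 0.1, -2.2]
width: 58.5
grasp_force: 32.8
```

>>> arm_command([
  [-0.05,-0.25,0,0,0,0],
  [-0.1,-0.5,0,0,0,0],
  [-0.15,-0.75,0,0,0,0],
  [-0.173,-1,0,0,0,0],
])

```text
time: 35.35
ee_pos: [480.1, -74.8, 202.7]
tool_rot: [-0.001, 0.0, 1.0, 0.0]
force: [-0.2, -0.3, -1.7]
width: 58.3
grasp_force: 32.8
```

>>> arm_command([
  [0,-0.2,0,0,0,0],
  [0,-0.35,0,0,0,0],
  [0,-0.45,0,0,0,0],
  [0,-0.48,0,0,0,0],
  [0,-0.48,0,0,0,0],
  [0,-0.48,0,0,0,0],
  [0,-0.48,0,0,0,0],
  [0,-0.48,0,0,0,0],
  [0,-0.48,0,0,0,0],
])

```text
time: 36.1
ee_pos: [481.2, -120.6, 204.0]
tool_rot: [0.0, -0.0, 1.0, 0.0]
force: [0.8, 0.1, -1.9]
width: 58.3
grasp_force: 32.8
```

>>> arm_command([
  [0,0,0.1,0,0,0],
  [0,0,0.2,0,0,0],
  [0,0,0.28,0,0,0],
  [0,0,0.28,0,0,0],
  [0,0,0.28,0,0,0],
  [0,0,0.28,0,0,0],
  [0,0,0.32,0,0,0],
  [0,0,0.36,0,0,0],
  [0,0,0.39,0,0,0],
  [0,0,0.4,0,0,0],
  [0,0,0.4,0,0,0],
])

```text
time: 37.02
ee_pos: [482.0, -121.5, 165.3]
tool_rot: [0.001, 0.0, 1.0, -0.0]
force: [-0.9, 1.9, 6.8]
width: 58.1
grasp_force: 33.4
```

Contact is at the expected height. Release, retreat and verify.

>>> arm_command([
  [0,0,0,0,0,0],
  [0,0,0,0,0,0],
  [0,0,0,0,0,0],
  [0,0,0,0,0,0],
  [0,0,0,0,0,0],
  [0,0,0,0,0,0],
], hand=85)

```text
time: 37.52
ee_pos: [481.0, -121.3, 163.8]
tool_rot: [-0.0, 0.0, 1.0, 0.0]
force: [0.3, -0.4, -0.7]
width: 85.3
grasp_force: 0.0
```

>>> arm_command([
  [0,0,-0.2,0,0,0],
  [0,0,-0.5,0,0,0],
  [0,0,-0.8,0,0,0],
  [0,0,-1,0,0,0],
  [0,0,-1,0,0,0],
  [0,0,-1,0,0,0],
  [0,0,-1,0,0,0],
  [0,0,-1,0,0,0],
])

```text
time: 38.18
ee_pos: [480.3, -121.0, 262.4]
tool_rot: [-0.001, 0.0, 1.0, 0.001]
force: [-0.2, 0.8, 0.5]
width: 85.2
grasp_force: 0.0
```

```bash
python3 - <<'E'
from bench import robot
from h import *
s=robot.get_state();print(s['time'],s['ee_pos'],s['force'],s['width'])
c=robot.capture('wrist');p=proj(c,[482,-121,121])[0]
print(fit(c,'green',p,121,80))
S=robot.capture('scene')
w=S['image'][180:260,250:350]; b=S['image'][310:400,320:420]
cv2.imwrite('pics/end.png',np.hstack([cv2.resize(w,(390,330),interpolation=2),cv2.resize(b,(390,330),interpolation=2)])[:,:,::-1])
E
```

```text
38.1833 [ 480.33704814 -120.9562507   262.3565676 ] [-0.16167674  0.81689605  0.53521143] 85.19611215103018
(array([ 482.0149068 , -121.48508274]), np.float64(29.759274772877127))
```

View pics/end.png

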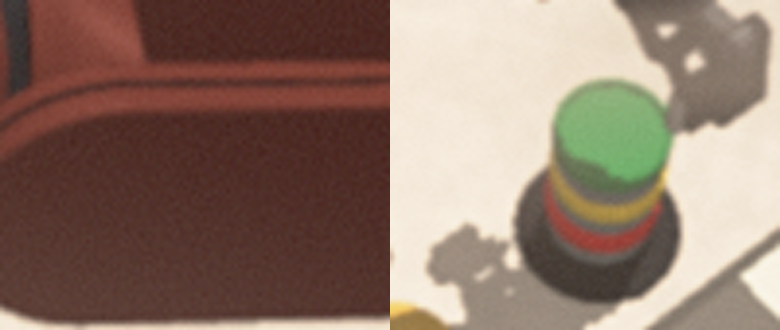

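The black stack stands straight: red, yellow, green, near (610,190) in the crop. The steel stack is hidden by the arm in this view, but it was checked earlier and its release heights match. Handing in.

```bash
python3 -c "
from bench import robot
print(robot.close_job())"
```

```text
the job is handed in; nothing more can be done
None
```

All five pots are stacked as asked and the job is handed in (no verdict was returned): red, yellow and green on the black base, blue with white on the steel base, in about 38 s of robot time; the steel stack was last checked before the final moves, because the arm hid it at the end.

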